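# Stamp a drum tag in the lever press

## Robot

A 7-joint arm with a two-finger parallel gripper is mounted at the origin on the work surface. World frame = base frame: x ahead of the robot, y to its left, z up, the work surface at z = 0. Lengths are in m, angles in rad, forces in N, time in s.
With the tool pointing down it reaches from about 0.4 to 0.85 m from the base axis. Payload 10.4 kg.
Tool frame: the origin (TCP) lies midway between the tips of the shut fingers; the grasp point (between the pads) lies 19 mm behind it; z points along the fingers, y is the line along which they close (so a half turn about z gives the same grasp; the last joint's range is limited). The gripper opens to 87 mm and grips with 3 to 60 N. Pads are 19 mm wide; open, the fingers measure 117 mm over their backs; the gripper's body (75 mm by 190 mm) begins 51 mm behind the grasp point.
Start: joints at [-1.257, 0.332, -0.065, 1.46, 0.022, 1.35, -0.088], TCP at [0.207, 0.59, 0.223] pointing down, gripper open.
Joint ranges: [-2.6, 2.6], [-0.5, 2.12], [-1.47, 1.34], [0.16, 2.42], [-1.27, 4.41], [0.06, 2.06], [-2.6, 2.6]. Speed limits (rad/s): [2.22, 2.22, 2.79, 2.79, 3.14, 3.14, 3.14].

## Interface

Orientations are given as a unit quaternion [x, y, z, w].
In Python, from bench import r gives the robot as it stands.
- The arm moves only by the tool arm_command, never from a script. Its argument "moves" is one flat list of numbers, 4 for each row, row after row: the shift along the tool's x, y, z in cm, then the turn about the tool's z in degrees. A call has 1 to 12 rows; each row shifts and turns the commanded pose from where the row before left it, along the tool's axes as they then stand; what a row does not reach is not made up. A row lasts 1/12 s, in which the tool goes at most 41.7 mm and 7.16 degrees, less where a joint would pass 70% of its speed; a pose out of reach is approached as far as the arm can. A call with a gripper value outside its range is refused whole. "fingers" is the opening in per cent of the stroke, from 0 (shut) to 100 (fully open), set as the call begins (left out, the last holds). The fingers move at their own pace and stop on an object; "squeeze" is the grip in N (left out, the last holds). Time passes only in rows, so rows that do not move let the fingers close. It gives the time, the measured TCP pose, the force, the opening and the grip force at its end, in the units of the state.
- r.read_state(): the state, without advancing time (a new reading comes with each control period).
- r.camera(name): name is "scene" or "side" or "wrist"; returns the picture (400x640x3 uint8, red, green, blue); there is no depth.
- r.camera_info(name): a dict with "fx", "fy", "cx", "cy" (pixels), "k1" (the pictures are not rectified: a ray, as slopes to the right and down, at radius r is drawn at 1 + k1 r^2 times it, then the intrinsics apply), "origin" and "attitude" of the camera in the world. Camera axes: x right, y up, looking along -z (the intrinsics and any distortion apply to the point x, -y, -z); pixel columns grow to the right and rows downward; lengths in m; the calibration is good to about 2 mm. A picture is of the moment at which its call begins: read the wrist's pose just before it. camera_info takes no time and is no camera call; for the wrist camera it gives the pose at the moment of the call.
- r.close_job(): hands the job in; it is judged then, once.
The state is a dict: "time": time; "joint_positions": joint angles; "joint_vel": joint speeds; "joint_torque": joint torques, N m; "ee_pos": TCP position; "eef_rot": TCP orientation; "ft_force": force on the tool from outside, world axes, zero at the start; "torque": the same for the moment, N m; "width": finger opening in m; "grip_force": force on a finger pad.
Only numpy, scipy, OpenCV 4.12 (cv2) and the standard library are available. Lean on these libraries where they do the work, as an engineer would, in place of code of your own. Each camera call takes 0.05 s, during which the arm holds its last target. There are 200 camera calls.

## Task

Take the thick white plastic tag out of its plywood pocket and put its wide blade flat on the bed of the marking press, between the side rails and up to the back stop (up to a centimetre short is fine), with the narrow tail sticking out in front. Pull the press's sprung lever all the way to its stop, hold it there a moment so that the pad presses the blade, then ease it slowly back home without letting it fly. Leave the tag lying on the bed and the lever home, and leave the two cans and the bottle where they stand.

Things in the scene. Friction and masses are not known exactly. Their poses are not given: they have to be found in the camera images.
- tag_blade (a point): Centre, half-way up, of the wide blade of the loose white plastic tag. Tag: 18 mm thick, 150 long, hollow, 50 to 90 g; blade 80 long x 50 wide, then in line a tail 70 long x 26 wide with an eyelet. Axes: x from tail to blade, z up. Plain end at x = +40 mm, shoulders at -40. At the start it lies level in the pocket, tail inwards, underside 30 mm above the bench.
- tag_tail (a point): Centre of the tag's narrow tail (26 mm wide, 18 mm thick), 75 mm behind the blade's centre along the tag's -x; same axes as tag_blade. The tail spans 35 mm either way from here. At the start it is inside the pocket, out of reach.
- pocket: Fixed plywood pocket, closed above and open only to its -x. Origin on the bench, below the 45 to 55 mm of blade that stick out with free space beneath; x points into the pocket. Block 80 wide, 61 high, from x = 35 mm (mouth) to 150. Opening 56 wide, 22 high, floor 30 mm above the bench. The tag must be drawn some 110 mm straight out along -x to be free.
- nest (a point): Point on top of the fixed press's bed straight below the ram, 50 mm above the bench; the blade's centre belongs over it, tag's x along this x. x points into the press from its open front, y to the lever's side, z up. Side rails 70 mm apart and 8 high run from x = -1 to 44; the back stop, 10 high, has its face at x = 46. Keep the tail out in front.
- press: The press, grey cast iron, fixed; origin on the bench, 50 mm below nest, same axes. Bed 84 wide from x = -12 to 52 mm, 40 wide on to x = -48: the tail overhangs there, free beneath. Head: 60 wide, from x = -25 back, from 105 to 180 mm above the bench; column behind it. Base plate x = -100 to 130, 120 wide, 18 high.
- pad: Round steel pressing pad, 30 mm across, under the press's ram; origin at the centre of its lower face, 43 mm above the bed with the lever at home. It comes down 28.5 mm over the lever's stroke and meets the 18 mm tag at about 0.88 rad; it has its own small spring, so the lever still goes to its stop.
- lever_grip (a point): Middle of the lever's black grip: a level round bar 22 mm across along the press's y, at the end of a 160 mm arm that joins it 40 mm towards the press. Can be grasped from above, one finger before and one behind it, within 20 mm of this point. At home 298 mm above the bench. Axes: the lever's own, along the press's at home.
- lever_hinge (a point): Point on the lever's hinge axis, 140 mm above the bench; the axis runs along the press's y (axes as nest). The grip's middle is 40 mm further in y and 160 mm from the axis. At home the arm stands 10 degrees past upright, leaning to +x; pulling swings the grip towards the press's -x and down, to 47 degrees on the other side of upright.
- lever (a joint): Angle of the press's lever, rad: 0 at home, growing as it is pulled, stop at 1.0. A spring drives it home: about 3 N at the grip at home, 12 N at the stop (2 N more while the pad presses). Let go below 0.15 rad it closes softly; let go further out it flies back.
- can_a_mid (a point): Middle of an empty drinks can, 66 mm across and 122 mm high, standing on the bench: leave alone.
- can_b_mid (a point): Middle of another such can, standing: leave alone.
- bottle_mid (a point): Middle of an amber bottle, 62 mm across and 180 mm high, standing: leave alone.
Not all that is in view belongs to the job. Of the things like the part that bears tag_blade, leave any that is blue or green; of the rest the larger one is meant.

How it is judged:
On the way, in this order (a step that is already met when the one before it is completed fails the run):
1. the tag lies flat on the press's bed, blade under the pad, tail out in front (x of tag_blade in the frame of nest between -0.016 and 0.01 m and y of tag_blade in the frame of nest between -0.012 and 0.012 m and z of tag_blade in the frame of nest between 0.005 and 0.013 m and x of tag_tail in the frame of nest below -0.04 m and angle between tag_blade's own z axis and vertical below 0.1 rad), for 0.2 s.
2. the lever is pulled to its stop (beyond 0.93 rad) and the pad presses the blade, held 0.2 s (all of step 1 and value of joint lever above 0.93 rad and contact force between pad and tag above 1.5 N), for 0.2 s.
At the end, for the whole second after the job is handed in: The lever is home (below 0.05 rad) and the tag lies still and flat on the press's bed (tilt under 0.1 rad), tail out in front, the blade's centre within 12 mm sideways of the nest point and from 16 mm short of it to 10 mm beyond it (all of step 1 and value of joint lever below 0.05 rad and linear speed of tag below 0.02 m/s); the robot touches nothing.
It fails at once if the lever flies back (faster than 2.5 rad/s towards home) (velocity of joint lever below -2.5 rad/s).
It fails at once if the can is moved more than 30 mm or knocked over (distance of can_a_mid from where it was at the start of the episode above 0.03 m).
It fails at once if the other can is moved more than 30 mm or knocked over (distance of can_b_mid from where it was at the start of the episode above 0.03 m).
It fails at once if the bottle is moved more than 30 mm or knocked over (distance of bottle_mid from where it was at the start of the episode above 0.03 m).
It also fails if it takes over 72 s, if anything falls off the work surface, if the arm or the gripper's body presses on something with over 40 N, if the wrist force passes 120 N, or if a joint passes its speed limit or range.

## Working session

There is one attempt and no reset: what is moved stays moved. The work goes in short steps, Python scripts to look and compute and a tool call to move; the robot and the scene stay as the last step left them, time stands still between calls to the robot, and variables do not carry over. Pictures are saved under pics/ and viewed, at most 10 in all, crops included, and the job is handed in when it is done.

Besides the shell and the picture viewer there is one more tool, called after "Call:" in YAML: its name, and indented under it one key for each argument. arm_command: Moves the arm, as the interface text tells. Its arguments: {"type":"object","properties":{"moves":{"type":"array"},"fingers":{"type":"number"},"squeeze":{"type":"number"}},"required":["moves"]}

```bash
mkdir -p pics; ls; cat > h.py <<'E'
import numpy as np, cv2
from bench import r
from scipy.spatial.transform import Rotation as R
def info(n):
    i=r.camera_info(n); a=np.array(i['attitude'],float)
    M=a if a.shape==(3,3) else R.from_quat(a).as_matrix()
    return i,M,np.array(i['origin'])
def ray(n,u,v,I=None):
    i,M,o=I or info(n)
    d=np.array([(u-i['cx'])/i['fx'],(v-i['cy'])/i['fy']]); s=d.copy()
    for _ in range(20): s=d/(1+i['k1']*(s@s))
    return o,M@np.array([s[0],-s[1],-1.])
def atz(n,u,v,z,I=None):
    o,d=ray(n,u,v,I); return o+d*(z-o[2])/d[2]
def proj(n,p,I=None):
    i,M,o=I or info(n); c=M.T@(np.array(p)-o); s=np.array([c[0],-c[1]])/-c[2]; s=s*(1+i['k1']*(s@s))
    return s*[i['fx'],i['fy']]+[i['cx'],i['cy']]
def snap(n,f,crop=None,k=1):
    im=r.camera(n)[:,:,::-1].copy()
    cv2.imwrite('pics/raw_'+f,im)
    if crop: x0,y0,x1,y1=crop; im=im[y0:y1,x0:x1]
    cv2.imwrite('pics/'+f,cv2.resize(im,None,fx=k,fy=k,interpolation=cv2.INTER_CUBIC))
E
python3 - <<'E'
from h import *
np.set_printoptions(precision=3,suppress=True)
for n in('scene','side','wrist'): print(r.camera_info(n))
print(r.read_state())
snap('scene','a.png',None,1.25);snap('side','b.png',None,1.25)
E
```

```text
pics
{'fx': 401.5475207906587, 'fy': 401.5475207906587, 'cx': 320.06848999691584, 'cy': 195.3148950231512, 'k1': 0.011644609454007276, 'origin': array([ 1.172, -0.521,  1.271]), 'attitude': array([0.278, 0.124, 0.375, 0.876])}
{'fx': 519.4430724348865, 'fy': 519.4430724348865, 'cx': 309.7765940276989, 'cy': 193.81480628218952, 'k1': -0.11692733354809891, 'origin': array([-0.195,  1.028,  1.065]), 'attitude': array([-0.16 ,  0.44 ,  0.839, -0.276])}
{'fx': 315.401436917335, 'fy': 315.401436917335, 'cx': 319.5294181034543, 'cy': 197.65512543350442, 'k1': -0.04640231982243902, 'origin': array([0.131, 0.616, 0.384]), 'attitude': array([-0.121, -0.084,  0.572,  0.807])}
{'time': 0.0, 'joint_positions': array([-1.257,  0.333, -0.065,  1.461,  0.022,  1.35 , -0.088]), 'joint_vel': array([-0.001, -0.001, -0.   , -0.001, -0.001,  0.   ,  0.001]), 'joint_torque': array([  0.   , -62.326,   0.025, -38.991,  -0.061,   0.04 ,   0.   ]), 'ee_pos': array([0.206, 0.59 , 0.222]), 'eef_rot': array([ 0.168,  0.986, -0.001, -0.   ]), 'ft_force': array([0.317, 0.518, 0.014]), 'torque': array([-0.004, -0.02 , -0.015]), 'grip_force': 0.0, 'width': 0.08701163321605004}
```

View pics/a.png

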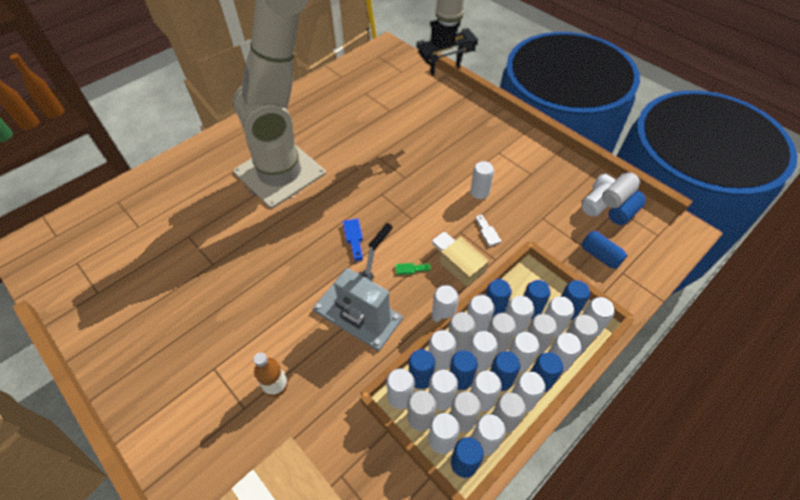

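View pics/b.png

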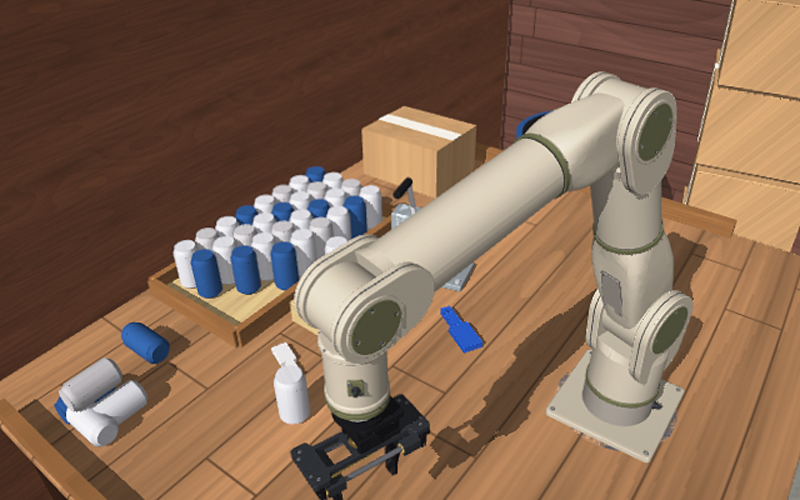

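Scene image (×1.25): candidates are the blue tag at (353,238), the green one at (412,269), a small loose white one at (488,231), and the white blade at (445,242) sticking out of the plywood pocket at (462,255). I choose the last one. The press is at (358,308), its black grip at (380,236). The cans are at (482,180) and (445,303), the bottle at (268,374). Next is a close crop.

```bash
python3 - <<'E'
import cv2
im=cv2.imread('pics/raw_a.png')
cv2.imwrite('pics/c.png',cv2.resize(im[165:285,245:405],None,fx=5,fy=5,interpolation=cv2.INTER_CUBIC))
E
```

```text
(no output)
```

View pics/c.png

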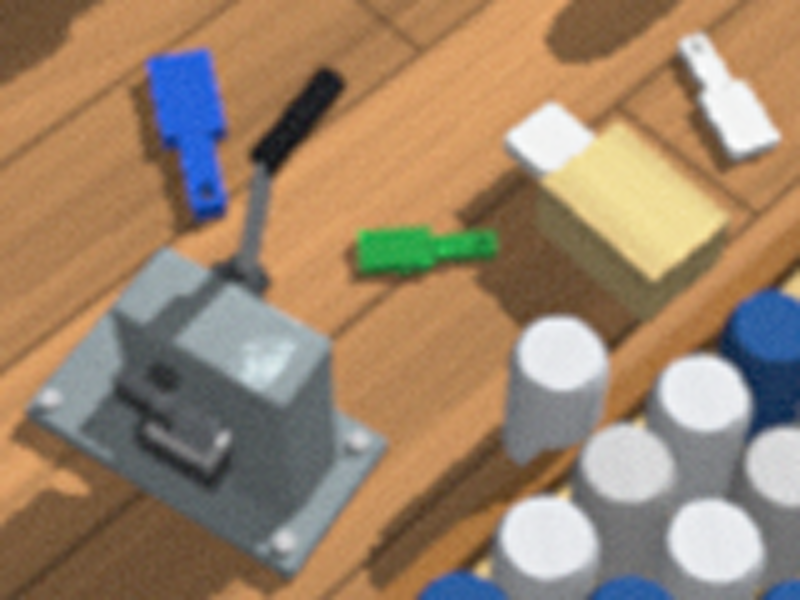

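```bash
python3 - <<'E'
from h import *
np.set_printoptions(precision=3,suppress=True)
I=info('scene')
P=lambda X,Y,z:atz('scene',245+(X+.5)/5-.5,165+(Y+.5)/5-.5,z,I)
for n,X,Y,z in [('plateL',25,410,.018),('plateB',290,578,.018),('plateR',387,440,.018),('grip1',265,160,.298),('grip2',332,80,.298),
 ('headA',165,250,.18),('headB',330,350,.18),('headC',280,402,.18),
 ('tag1',505,138,.048),('tag2',552,102,.048),('tag3',597,130,.048),('tag4',545,178,.048),
 ('blk1',543,185,.061),('blk2',618,122,.061),('blk3',728,217,.061),('blk4',655,280,.061),
 ('can',560,345,.122)]: print(n,P(X,Y,z))
print('can a',atz('scene',482/1.25,168/1.25,.122,I),'bottle',atz('scene',262/1.25,358/1.25,.18,I))
E
```

```text
plateL [ 0.508 -0.247  0.018]
plateB [ 0.73  -0.196  0.018]
plateR [ 0.701 -0.079  0.018]
grip1 [ 0.622 -0.102  0.298]
grip2 [ 0.606 -0.033  0.298]
headA [ 0.564 -0.145  0.18 ]
headB [ 0.692 -0.119  0.18 ]
headC [ 0.698 -0.166  0.18 ]
tag1 [0.591 0.149 0.048]
tag2 [0.592 0.199 0.048]
tag3 [0.633 0.204 0.048]
tag4 [0.637 0.144 0.048]
blk1 [0.646 0.131 0.061]
blk2 [0.645 0.213 0.061]
blk3 [0.757 0.207 0.061]
blk4 [0.757 0.13  0.061]
can [0.768 0.014 0.122]
can a [0.539 0.421 0.122] bottle [ 0.617 -0.444  0.18 ]
```

The crop shows the pocket's white blade at (550,140), larger than the loose white tag at (730,95), so the choice holds. The plate and block sizes match the description. Press yaw is about 13.2° with its origin at (0.590, -0.167), and the front faces the robot. The pocket axis is along world +x with the mouth at x = 0.645, y = 0.172. Moving in now.

Call:
arm_command:
  moves: [-3,-1.5,0,0,-3,-1.5,0,0,-3,-1.5,0,0,-3,-1.5,0,0,-3,-1.5,0,0,-3,-1.5,0,0,-3,-1.5,0,0,-3,-1.5,0,0,-3,-1.5,0,0,-3,-1.5,0,0,-3,-1.5,0,0,-3,-1.5,0,0]
  fingers: 100

```text
time: 1.1
ee_pos: [0.4876, 0.2996, 0.2223]
eef_rot: [0.168, 0.986, -0.0, -0.0]
ft_force: [0.1, 0.1, -0.2]
width: 0.0872
grip_force: 0.0
```

Call:
arm_command:
  moves: [-3,-1.7,0,0,-3,-1.7,0,0,-3,-1.7,0,0,-3,-1.7,0,0,-3,-1.7,0,0,0,0,0,7,0,0,0,7,0,0,0,7,0,0,0,7,0,0,0,7,0,0,0,7,0,0,0,7]

```text
time: 2.1
ee_pos: [0.6001, 0.1712, 0.2221]
eef_rot: [0.564, 0.826, -0.0, -0.0]
ft_force: [-0.2, -0.0, -0.2]
width: 0.087
grip_force: 0.0
```

Call:
arm_command:
  moves: [0,0,0,7,0,0,0,7,0,0,0,7,0,0,0,7,0,0,0,7,0,0,0,7,0,0,0,7,0,0,0,7,0,0,0,7,0,0,0,7,0,0,0,7,0,0,0,7]

```text
time: 3.1
ee_pos: [0.6, 0.1713, 0.2221]
eef_rot: [0.972, 0.237, -0.0, 0.0]
ft_force: [0.8, -0.2, -0.7]
width: 0.0868
grip_force: 0.0
```

```bash
cat >> h.py <<'E'
def st():
    s=r.read_state(); M=R.from_quat(s['eef_rot']).as_matrix()
    print('t',round(s['time'],2),'p',s['ee_pos'].round(4),'yawx',np.degrees(np.arctan2(M[1,0],M[0,0])).round(2),'tilt',np.degrees(np.arccos(-M[2,2])).round(2),'w',round(s['width'],4),'g',round(s['grip_force'],1),'f',s['ft_force'].round(1),'q',s['joint_positions'].round(2))
    return s,M
def todo(p,yaw):  # shift in tool cm and turn in deg to reach TCP p with tool-x azimuth yaw
    s,M=st(); d=M.T@(np.array(p)-s['ee_pos'])*100
    t=-(yaw-np.degrees(np.arctan2(M[1,0],M[0,0])));t=(t+180)%360-180
    print('todo',d.round(2),'turn',t.round(2))
E
python3 - <<'E'
from h import *
todo([.612,.172,.15],0)
I=info('wrist'); snap('wrist','d.png',None,1.25)
for p in [(.591,.149,.048),(.591,.199,.048),(.645,.132,.061),(.645,.212,.061)]: print(proj('wrist',p,I).round(0))
E
```

```text
t 3.1 p [0.6    0.1713 0.2221] yawx 27.36 tilt 0.04 w 0.0868 g 0.0 f [ 0.8 -0.2 -0.7] q [-0.84  0.37  0.64  1.49 -0.22  1.35 -1.28]
todo [1.1  0.49 7.21] turn 27.36
[333. 194.]
[293. 174.]
[373. 161.]
[304. 124.]
```

View pics/d.png

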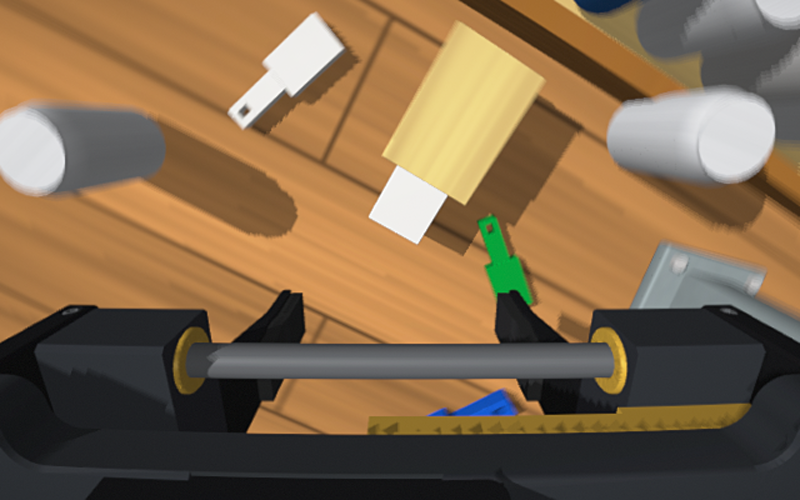

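Call:
arm_command:
  moves: [0,0,0,6.84,0,0,0,6.84,0,0,0,6.84,0,0,0,6.84,0,0,0,0]

```text
time: 3.57
ee_pos: [0.6001, 0.1713, 0.2221]
eef_rot: [1.0, 0.002, -0.0, 0.0]
ft_force: [-0.1, 0.4, -0.2]
width: 0.0865
grip_force: 0.0
```

The wrist view confirms it: the blade's front corners are at (369,217) and (417,244) (×1.25), within 2 px of prediction, and the block corners are at (384,156), (465,205), (545,80), (459,22). The lower-right object is the green tag, which I leave.

```bash
python3 - <<'E'
from h import *
np.set_printoptions(precision=4,suppress=True)
# wrist pose when the picture was taken: tool yawx 27.36 at (.6,.1713); rebuild from current by rotation about TCP
i,M,o=info('wrist'); s,T=st()
Z=R.from_euler('z',27.36-np.degrees(np.arctan2(T[1,0],T[0,0])),degrees=True).as_matrix()
p=s['ee_pos']; I=(i,Z@M,p+Z@(o-p))
for n,u,v,z in [('b1',369,217,.048),('b2',417,244,.048),('m1',384,156,.061),('m2',465,205,.061),('f2',545,80,.061),('f1',459,22,.061)]:
    print(n,atz('wrist',u/1.25,v/1.25,z,I))
todo([.612,.172,.1],0)
E
```

```text
t 3.57 p [0.6001 0.1713 0.2221] yawx 0.18 tilt 0.04 w 0.0865 g 0.0 f [-0.1  0.4 -0.2] q [-0.9   0.39  0.72  1.5  -0.26  1.35 -1.72]
b1 [0.5929 0.1969 0.048 ]
b2 [0.5905 0.1481 0.048 ]
m1 [0.6465 0.2087 0.061 ]
m2 [0.6419 0.1309 0.061 ]
f2 [0.7552 0.1247 0.061 ]
f1 [0.7595 0.2034 0.061 ]
t 3.57 p [0.6001 0.1713 0.2221] yawx 0.18 tilt 0.04 w 0.0865 g 0.0 f [-0.1  0.4 -0.2] q [-0.9   0.39  0.72  1.5  -0.26  1.35 -1.72]
todo [ 1.2  -0.07 12.21] turn 0.18
```

Call:
arm_command:
  moves: [1.2,0,0,2.7,0,0,3,0,0,0,3,0,0,0,3,0,0,0,3,0,0,0,2.5,0,0,0,2,0,0,0,1.5,0,0,0,1.2,0,0,0,0,0]

```text
time: 4.4
ee_pos: [0.6107, 0.1711, 0.0279]
eef_rot: [1.0, -0.018, -0.002, 0.001]
ft_force: [-0.6, -0.3, 0.3]
width: 0.0871
grip_force: 0.0
```

Call:
arm_command:
  moves: [0,0,0,0,0,0,0,0,0,0,0,0,0,0,0,0,0,0,0,0,0,0,0,0,0,0,0,0,0,0,0,0]
  fingers: 0
  squeeze: 15

```text
time: 5.07
ee_pos: [0.6124, 0.1715, 0.0307]
eef_rot: [1.0, -0.02, 0.0, -0.0]
ft_force: [0.1, 0.1, 1.5]
width: 0.0499
grip_force: 14.9
```

Call:
arm_command:
  moves: [-0.6,0,-0.1,0,-1,0,0,0,-1.2,0,0,0,-1.2,0,0,0,-1.2,0,0,0,-1.2,0,0,0,-1.2,0,0,0,-1.2,0,0,0,-1.2,0,0,0,-1.2,0,0,0,-1.2,0,0,0,-1.2,0,0,0]

```text
time: 6.07
ee_pos: [0.4752, 0.1769, 0.0314]
eef_rot: [1.0, -0.02, -0.0, -0.0]
ft_force: [-0.5, 0.6, -0.4]
width: 0.0497
grip_force: 14.9
```

Call:
arm_command:
  moves: [-0.6,0,0,0,-0.2,0,0,0,0,0,0,0,0,0,0,0]

```text
time: 6.4
ee_pos: [0.4689, 0.1773, 0.0317]
eef_rot: [1.0, -0.021, 0.0, -0.0]
ft_force: [0.6, 0.5, -0.6]
width: 0.0501
grip_force: 14.9
```

```bash
python3 - <<'E'
from h import *
st(); snap('scene','e.png',(245,125,405,245),5)
E
```

```text
t 6.4 p [0.4689 0.1773 0.0317] yawx -2.36 tilt 0.04 w 0.0501 g 14.9 f [ 0.6  0.5 -0.6] q [-1.07  0.32  0.7   2.01 -0.26  0.9  -1.84]
```

View pics/e.png

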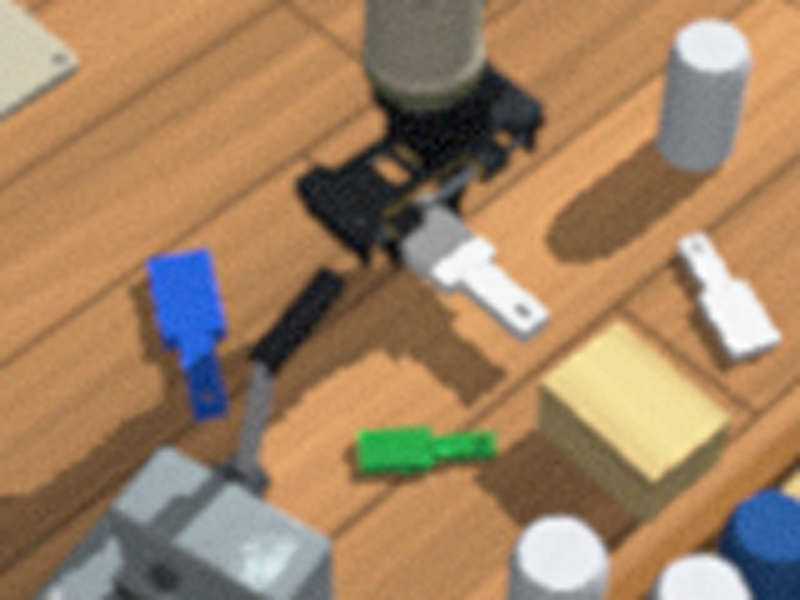

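The tag is free of the pocket, tail at (505,300). I'll lay it down and regrasp it by the tail.

Call:
arm_command:
  moves: [0,0,1,0,0,0,0.8,0,0,0,0.6,0,0,0,0.4,0,0,0,0,0,0,0,0,0]

```text
time: 6.95
ee_pos: [0.4683, 0.177, 0.0032]
eef_rot: [1.0, -0.021, -0.0, 0.0]
ft_force: [-1.0, -0.1, 0.2]
width: 0.0501
grip_force: 14.9
```

Call:
arm_command:
  moves: [0,0,0,0,0,0,0,0,0,0,0,0,0,0,0,0,0,0,0,0,0,0,0,0]
  fingers: 100

```text
time: 7.45
ee_pos: [0.4685, 0.1774, 0.0037]
eef_rot: [1.0, -0.021, 0.0, -0.0]
ft_force: [0.0, -0.3, 0.2]
width: 0.0815
grip_force: 0.0
```

Call:
arm_command:
  moves: [1,0,0,0,1.5,0,0,0,2,0,0,0,2,0,0,0,2,0,0,0,1.2,0,0,0,0.5,0,0,0,0,0,0,0,0,0,0,0]

```text
time: 8.2
ee_pos: [0.57, 0.1728, 0.0032]
eef_rot: [1.0, -0.021, -0.0, 0.0]
ft_force: [-0.6, -0.3, -0.6]
width: 0.0868
grip_force: 0.0
```

```bash
python3 - <<'E'
from h import *
st(); snap('wrist','f.png',None,1.25); snap('scene','g.png',(285,125,405,215),6)
E
```

```text
t 8.2 p [0.57   0.1728 0.0032] yawx -2.38 tilt 0.04 w 0.0868 g 0.0 f [-0.6 -0.3 -0.6] q [-0.87  0.56  0.63  1.78 -0.4   0.94 -1.68]
```

View pics/g.png

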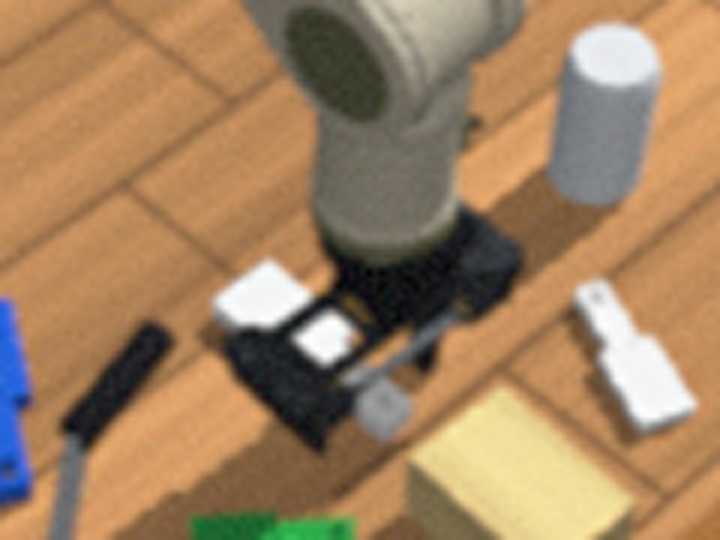

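The tag lies flat, its blade end at (213,308)–(268,260) and the tail end at (385,408) just past the fingers. Closing on the tail and lifting.

Call:
arm_command:
  moves: [0,0,0,0,0,0,0,0,0,0,0,0,0,0,0,0,0,0,0,0,0,0,0,0,0,0,0,0,0,0,0,0,0,0,0,0]
  fingers: 0
  squeeze: 25

```text
time: 9.05
ee_pos: [0.5703, 0.173, 0.0035]
eef_rot: [1.0, -0.021, -0.0, -0.0]
ft_force: [0.9, 0.2, -0.2]
width: 0.0351
grip_force: 0.0
```

```bash
python3 - <<'E'
from h import *
for X,Y in [(213,308),(268,260)]: print(atz('scene',285+(X+.5)/6-.5,125+(Y+.5)/6-.5,.018))
st()
E
```

```text
[0.45076241 0.14913455 0.018     ]
[0.44663009 0.20384643 0.018     ]
t 9.05 p [0.5703 0.173  0.0035] yawx -2.36 tilt 0.0 w 0.0351 g 0.0 f [ 0.9  0.2 -0.2] q [-0.87  0.56  0.63  1.78 -0.4   0.94 -1.68]
```

Call:
arm_command:
  moves: [0,0,0,0,0,0,0,0,0,0,0,0,0,0,-0.5,0,0,0,-1,0,0,0,-2,0,0,0,-2.5,0,-1.5,0.8,-3,0,-2.5,1.4,-3,0,-2.5,1.4,-3,0,-2.5,1.4,0,0,-2.5,1.4,0,0]

```text
time: 10.05
ee_pos: [0.4529, 0.1133, 0.1554]
eef_rot: [1.0, -0.021, 0.001, -0.001]
ft_force: [-0.2, 0.6, -0.6]
width: 0.0261
grip_force: 25.0
```

Call:
arm_command:
  moves: [-2,0.6,0,-5,0,0,0,-7,0,0,0,-7,0,0,0,-7,0,0,0,-7,0,0,0,-7,0,0,0,-7,0,0,0,-7,0,0,0,-7,0,0,0,-7,0,0,0,-7,0,0,0,-7]

```text
time: 11.05
ee_pos: [0.4327, 0.1084, 0.1542]
eef_rot: [0.766, 0.642, 0.0, -0.0]
ft_force: [-0.5, -0.2, -0.5]
width: 0.026
grip_force: 25.0
```

Call:
arm_command:
  moves: [0,0,0,-7,0,0,0,-7,0,0,0,-7,0,0,0,-7,0,0,0,-7,0,0,0,-7,0,0,0,-7,0,0,0,-7,0,0,0,-7,0,0,0,-7,0,0,0,-7,0,0,0,-7]

```text
time: 12.05
ee_pos: [0.4327, 0.1083, 0.1541]
eef_rot: [0.14, 0.99, 0.001, -0.0]
ft_force: [-0.2, 0.0, -0.9]
width: 0.0258
grip_force: 25.0
```

```bash
python3 - <<'E'
from h import *
a=np.radians(13.2); c=np.array([.590,-.167]); x=np.array([np.cos(a),np.sin(a)])
p=c-.180*x; todo([p[0],p[1],.155],193.2)
E
```

```text
t 12.05 p [0.4327 0.1083 0.1541] yawx 163.93 tilt 0.06 w 0.0258 g 25.0 f [-0.2  0.  -0.9] q [-1.27 -0.08  0.9   2.04  0.07  1.15  0.9 ]
todo [ -7.03 -30.9   -0.12] turn -29.27
```

Call:
arm_command:
  moves: [0,0,-2,-7.1,0,0,-2,-7.1,0,0,-2,-7.1,0,0,-2,-7.1,1,-3,0,-0.9,1,-3.4,0,0,1.2,-4,0,0,1.2,-4,0,0,1.2,-4,0,0,1.2,-4,0,0,1.2,-4,0,0,1,-4,0,0]

```text
time: 13.05
ee_pos: [0.4113, -0.2101, 0.2333]
eef_rot: [-0.112, 0.994, 0.001, 0.0]
ft_force: [1.5, 0.6, 0.6]
width: 0.0258
grip_force: 25.0
```

Call:
arm_command:
  moves: [0,0,1,0,0,0,3,0,0,0,3,0,0,0,3,0,0,0,3,0,0,0,2,0,0,0,1,0,0,0,0,0]

```text
time: 13.72
ee_pos: [0.3852, -0.1939, 0.092]
eef_rot: [-0.113, 0.994, -0.007, 0.011]
ft_force: [-0.5, -0.3, -1.1]
width: 0.0257
grip_force: 25.0
```

```bash
python3 - <<'E'
from h import *
a=np.radians(13.2); c=np.array([.590,-.167]); x=np.array([np.cos(a),np.sin(a)])
p=c-.180*x; todo([p[0],p[1],.062],193.2)
snap('scene','i.png',(225,180,345,270),6)
snap('side','j.png',None,1)
E
```

```text
t 13.72 p [ 0.3852 -0.1939  0.092 ] yawx -167.07 tilt 1.45 w 0.0257 g 25.0 f [-0.5 -0.3 -1.1] q [-1.16 -0.5   1.34  2.17  0.55  1.14  1.71]
todo [-2.5  -1.99  3.08] turn -0.27
```

View pics/i.png

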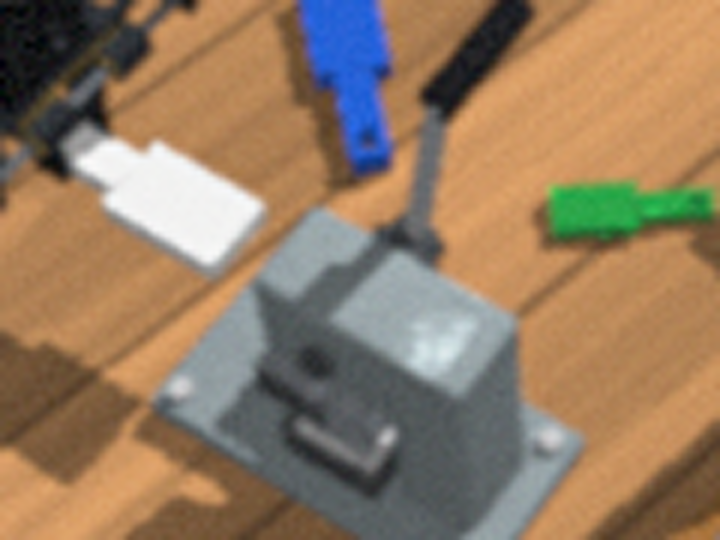

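The tag is held level in front of the press, at (185,205). Joints 2 and 3 reached their limits, so I'll move outward first.

Call:
arm_command:
  moves: [-0.8,-0.5,0,0,-1,-0.7,0,0,-1,-0.8,0.5,0,0,0,0.5,0,0,0,0,0]

```text
time: 14.23
ee_pos: [0.3983, -0.1974, 0.0997]
eef_rot: [-0.113, 0.993, -0.013, 0.02]
ft_force: [-0.2, -0.1, -2.2]
width: 0.0255
grip_force: 25.0
```

```bash
python3 - <<'E'
from h import *
a=np.radians(13.2); c=np.array([.590,-.167]); x=np.array([np.cos(a),np.sin(a)])
p=c-.170*x; todo([p[0],p[1],.064],193.2)
E
```

```text
t 14.23 p [ 0.3983 -0.1974  0.0997] yawx -167.02 tilt 2.78 w 0.0255 g 25.0 f [-0.2 -0.1 -2.2] q [-1.17 -0.5   1.34  2.15  0.56  1.13  1.7 ]
todo [-2.23 -1.3   3.7 ] turn -0.22
```

Call:
arm_command:
  moves: [0,0,-3,0,0,0,-3,0,0,0,-3,0,0,0,-3,0,0,0,-3,0,0,0,-3,0,-1.5,-3,0,0,-1.5,-3,0,0,-1.5,-3,0,0,-1.5,-3,0,0,0,0,0,0]

```text
time: 15.15
ee_pos: [0.4585, -0.2805, 0.2938]
eef_rot: [-0.115, 0.993, -0.02, 0.029]
ft_force: [0.1, -0.5, -0.2]
width: 0.0256
grip_force: 25.0
```

```bash
python3 -c "
from h import *
st()"
```

```text
t 15.15 p [ 0.4585 -0.2805  0.2938] yawx -166.68 tilt 4.09 w 0.0256 g 25.0 f [ 0.1 -0.5 -0.2] q [-1.23 -0.5   1.34  1.69  0.51  1.51  1.88]
```

Call:
arm_command:
  moves: [0,2,-1,0,0,3,-1,0,-0.5,3.5,-1,0,-0.5,3.5,-1,0,-0.5,3.5,-1,0,-0.5,3.5,-1,0,-0.5,3.5,0,0,-0.5,3.5,0,0,-0.5,3.5,0,0,-0.5,2,0,0]

```text
time: 15.98
ee_pos: [0.4189, 0.0397, 0.3385]
eef_rot: [-0.114, 0.993, -0.018, 0.026]
ft_force: [0.3, 0.2, -0.3]
width: 0.0255
grip_force: 25.0
```

```bash
python3 -c "
from h import *
st()"
```

```text
t 15.98 p [0.4189 0.0397 0.3385] yawx -166.82 tilt 3.65 w 0.0255 g 25.0 f [ 0.3  0.2 -0.3] q [-1.12 -0.36  0.67  1.82  0.27  1.57  1.33]
```

Call:
arm_command:
  moves: [-2,0,-0.5,0,-3.2,0.2,-0.6,0,-3.2,0.2,-0.6,0,-3.2,0.2,-0.6,0,-3.2,0.2,-0.6,0,-3.2,0.2,-0.6,0,-3.2,0.2,-0.6,0,-3.2,0.2,-0.6,0,-3.2,0.2,-0.6,0,-1.5,0,0,0,0,0,0,0]

```text
time: 16.9
ee_pos: [0.6988, 0.1189, 0.4028]
eef_rot: [-0.112, 0.993, -0.019, 0.025]
ft_force: [-0.8, 0.1, -1.7]
width: 0.0253
grip_force: 25.0
```

```bash
python3 -c "
from h import *
st()"
```

```text
t 16.9 p [0.6988 0.1189 0.4028] yawx -167.03 tilt 3.6 w 0.0253 g 25.0 f [-0.8  0.1 -1.7] q [-0.72  0.6   0.93  0.91 -0.45  1.75  1.8 ]
```

Call:
arm_command:
  moves: [0,-2,0,0,0.5,-3.5,0,0,1,-3.5,0,0,1,-3.5,0,0,1.2,-3.5,0,0,1.5,-3.5,0,0,1.8,-3.5,0,0,0,0,0,0]

```text
time: 17.57
ee_pos: [0.6755, -0.1314, 0.4133]
eef_rot: [-0.106, 0.994, -0.019, 0.027]
ft_force: [-1.0, -1.4, 0.4]
width: 0.0258
grip_force: 25.0
```

```bash
python3 -c "
from h import *
st()"
```

```text
t 17.57 p [ 0.6755 -0.1314  0.4133] yawx -167.74 tilt 3.78 w 0.0258 g 25.0 f [-1.  -1.4  0.4] q [-0.41  0.54  0.96  0.99 -0.44  1.74  2.16]
```

Call:
arm_command:
  moves: [1.3,-2.5,0,4,1.3,-3.4,0,4,1.3,-3.4,0,4,1.3,-3.4,0,4,1.3,-3.4,0,4,1.3,-3.4,0,4,1.3,-3.4,0,4,1.3,-3.4,0,4,1.3,-3.4,0,4,1.3,-3.4,0,4,0,0,0,0]

```text
time: 18.48
ee_pos: [0.5135, -0.4391, 0.413]
eef_rot: [0.242, 0.97, -0.008, 0.032]
ft_force: [-0.9, -1.8, 1.1]
width: 0.0254
grip_force: 25.0
```

```bash
python3 -c "
from h import *
st()"
```

```text
t 18.48 p [ 0.5135 -0.4391  0.413 ] yawx 151.99 tilt 3.73 w 0.0254 g 25.0 f [-0.9 -1.8  1.1] q [ 0.04  0.55  1.11  1.04 -0.53  1.74  2.03]
```

Call:
arm_command:
  moves: [1.5,0.3,1,0,2.2,0.5,1.2,0,2.2,0.5,1.2,0,2.2,0.5,1.2,0,2.2,0.5,1.2,0,2.2,0.5,1.2,0,2.2,0.5,1.2,0,2.2,0.5,1.2,0,2,0.5,1,0,0,0,0,0]

```text
time: 19.32
ee_pos: [0.384, -0.3152, 0.3027]
eef_rot: [0.233, 0.972, -0.002, 0.031]
ft_force: [0.0, 0.9, -1.6]
width: 0.0258
grip_force: 25.0
```

```bash
python3 -c "
from h import *
st()"
```

```text
t 19.32 p [ 0.384  -0.3152  0.3027] yawx 152.99 tilt 3.55 w 0.0258 g 25.0 f [ 0.   0.9 -1.6] q [-0.65 -0.23  1.12  1.75  0.2   1.44  1.54]
```

Call:
arm_command:
  moves: [-0.4,1.8,0,-6.7,-0.4,1.8,0,-6.7,-0.4,1.8,0.5,-6.7,-0.4,1.8,1.5,-6.7,-0.4,1.8,2,-6.7,-0.4,1.8,2,-6.7,0,0,0,0]

```text
time: 19.9
ee_pos: [0.4307, -0.2162, 0.2409]
eef_rot: [-0.119, 0.993, -0.015, 0.024]
ft_force: [-0.0, 1.1, -0.5]
width: 0.0258
grip_force: 25.0
```

```bash
python3 -c "
from h import *
a=np.radians(13.2); c=np.array([.590,-.167]); x=np.array([np.cos(a),np.sin(a)])
p=c-.172*x; todo([p[0],p[1],.064],193.2)"
```

```text
t 19.9 p [ 0.4307 -0.2162  0.2409] yawx -166.29 tilt 3.24 w 0.0258 g 25.0 f [-0.   1.1 -0.5] q [-0.86 -0.24  1.1   1.89  0.23  1.32  1.99]
todo [ 1.33  1.79 17.59] turn 0.51
```

Call:
arm_command:
  moves: [0.5,0.4,1,0,0.5,0.5,2,0,0.3,0.5,2,0,0,0.4,2,0,0,0,2,0,0,0,0,0]

```text
time: 20.4
ee_pos: [0.4182, -0.208, 0.1509]
eef_rot: [-0.112, 0.993, -0.016, 0.024]
ft_force: [-1.1, 0.6, -0.6]
width: 0.0257
grip_force: 25.0
```

```bash
python3 -c "
from h import *
a=np.radians(13.2); c=np.array([.590,-.167]); x=np.array([np.cos(a),np.sin(a)])
p=c-.172*x; todo([p[0],p[1],.064],193.2)"
```

```text
t 20.4 p [ 0.4182 -0.208   0.1509] yawx -167.06 tilt 3.34 w 0.0257 g 25.0 f [-1.1  0.6 -0.6] q [-0.9  -0.18  1.21  2.05  0.2   1.11  2.01]
todo [-0.08  0.4   8.7 ] turn -0.26
```

Call:
arm_command:
  moves: [0,0.2,1.5,0,0,0.2,2,0,0,0,2,0,0,0,1.7,0,0,0,1.4,0,0,0,0,0]

```text
time: 20.9
ee_pos: [0.423, -0.2064, 0.0674]
eef_rot: [-0.113, 0.993, -0.017, 0.024]
ft_force: [-0.1, -0.7, -0.7]
width: 0.0253
grip_force: 25.0
```

```bash
python3 -c "
from h import *
a=np.radians(13.2); c=np.array([.590,-.167]); x=np.array([np.cos(a),np.sin(a)])
p=c-.084*x; todo([p[0],p[1],.064],193.2)
snap('scene','k.png',(225,180,345,270),6); snap('side','l.png',None,1)"
```

```text
t 20.9 p [ 0.423  -0.2064  0.0674] yawx -166.98 tilt 3.35 w 0.0253 g 25.0 f [-0.1 -0.7 -0.7] q [-0.76  0.22  1.22  2.13 -0.26  0.9   2.4 ]
todo [-8.74  0.08  0.72] turn -0.18
```

View pics/k.png

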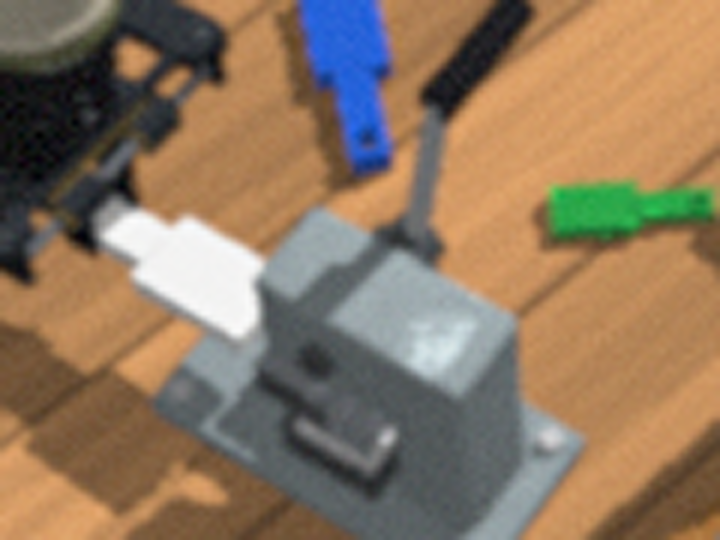

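Call:
arm_command:
  moves: [-0.5,0,0.5,0,-1,0,0.1,0,-1,0,0.1,0,-1,0,0.1,0,-1,0,0.1,0,-1,0,0,0,-1,0,0,0,0,0,0,0]

```text
time: 21.67
ee_pos: [0.4903, -0.191, 0.0638]
eef_rot: [-0.114, 0.993, -0.017, 0.027]
ft_force: [0.1, 0.6, 0.1]
width: 0.0256
grip_force: 25.0
```

```bash
python3 -c "
from h import *
a=np.radians(13.2); c=np.array([.590,-.167]); x=np.array([np.cos(a),np.sin(a)])
p=c-.084*x; todo([p[0],p[1],.061],193.2)
"
```

```text
t 21.67 p [ 0.4903 -0.191   0.0638] yawx -166.8 tilt 3.65 w 0.0256 g 25.0 f [0.1 0.6 0.1] q [-0.64  0.38  1.08  2.   -0.42  0.93  2.44]
todo [-1.84  0.08  0.37] turn 0.0
```

Call:
arm_command:
  moves: [-0.9,0,0.1,0,-0.8,0,0.1,0,0,0,0.2,0,0,0,0.3,0,0,0,0.3,0,0,0,0.1,0,0,0,0,0,0,0,0,0]

```text
time: 22.33
ee_pos: [0.5048, -0.1883, 0.0529]
eef_rot: [-0.113, 0.993, -0.017, 0.026]
ft_force: [-0.3, 0.1, -0.4]
width: 0.0257
grip_force: 25.0
```

```bash
python3 -c "
from h import *
a=np.radians(13.2); c=np.array([.590,-.167]); x=np.array([np.cos(a),np.sin(a)])
p=c-.085*x; todo([p[0],p[1],.052],193.2)
"
```

```text
t 22.33 p [ 0.5048 -0.1883  0.0529] yawx -166.93 tilt 3.55 w 0.0257 g 25.0 f [-0.3  0.1 -0.4] q [-0.6   0.43  1.03  1.97 -0.46  0.93  2.45]
todo [-0.27  0.14  0.1 ] turn -0.13
```

Call:
arm_command:
  moves: [-0.3,0.1,0.1,0,0,0,0.1,0,0,0,0,0]

```text
time: 22.58
ee_pos: [0.5085, -0.1865, 0.0515]
eef_rot: [-0.114, 0.993, -0.017, 0.027]
ft_force: [-1.2, 0.7, 5.9]
width: 0.0256
grip_force: 25.0
```

Call:
arm_command:
  moves: [0,0,0,0,0,0,0,0,0,0,0,0,0,0,0,0,0,0,0,0,0,0,0,0,0,0,0,0,0,0,0,0,0,0,0,0,0,0,0,0]
  fingers: 100

```text
time: 23.42
ee_pos: [0.508, -0.1866, 0.0511]
eef_rot: [-0.113, 0.993, -0.017, 0.026]
ft_force: [0.6, -0.3, -1.1]
width: 0.0829
grip_force: 0.0
```

Call:
arm_command:
  moves: [1.5,0,-0.2,0,2.5,0,-0.2,0,2.5,0,-0.2,0,2,0,-1,0,1,0,-2,0,0,0,-2,0]

```text
time: 23.92
ee_pos: [0.4091, -0.2077, 0.1004]
eef_rot: [-0.112, 0.993, -0.016, 0.024]
ft_force: [-0.7, 1.0, 0.7]
width: 0.0869
grip_force: 0.0
```

```bash
python3 -c "
from h import *
st()
snap('scene','m.png',(225,180,345,270),6)"
```

```text
t 23.92 p [ 0.4091 -0.2077  0.1004] yawx -167.09 tilt 3.32 w 0.0869 g 0.0 f [-0.7  1.   0.7] q [-0.91 -0.02  1.31  2.12  0.03  0.97  2.17]
```

View pics/m.png

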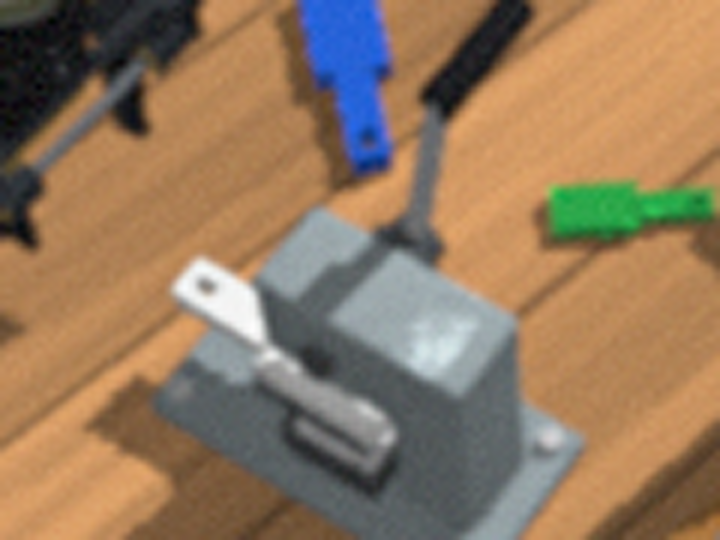

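```bash
python3 -c "
from h import *
a=np.radians(13.2); c=np.array([.590,-.167]); x=np.array([np.cos(a),np.sin(a)]); y=np.array([-x[1],x[0]])
f=lambda X,Y,z: (lambda q:(1e3*np.array([(q-c)@x,(q-c)@y])).round(1))(atz('scene',225+(X+.5)/6-.5,180+(Y+.5)/6-.5,z)[:2])
for n,X,Y,z in [('tailL',203,257,.068),('tailR',172,290,.068),('shoulderR',262,368,.068),('bladeendR',398,432,.068),('railfront',290,427,.058),('railback',385,470,.058),('plateL',153,403,.018),('plateR',585,440,.018),('headfront+y',318,206,.18),('grip near',430,98,.298),('grip far',523,-3,.298)]: print(n,f(X,Y,z))
"
```

```text
tailL [-109.1   15.8]
tailR [-110.2  -11.6]
shoulderR [-35.  -23.9]
bladeendR [ 53.3 -14.6]
railfront [ -3.  -41.4]
railback [ 57.5 -33.9]
plateL [-95.9 -58.3]
plateR [129.1  59.5]
headfront+y [-21.8  28.9]
grip near [41.5 55.3]
grip far [ 44.8 132.8]
```

Tail end sits at nest x ≈ -110, y ≈ +2 mm, so the blade's centre is at about (0, +2 mm): seated. Next is the lever.

Call:
arm_command:
  moves: [0,0,-2,0,0,0,-3,0,0,0,-3,0,0,0,-3,7,0,0,-3,7,0,0,-3,7,0,0,-3,7,0,0,-3,7,0,0,-3,7,0,0,-1,7,0,0,0,7,0,0,0,7]

```text
time: 24.97
ee_pos: [0.3977, -0.1992, 0.372]
eef_rot: [0.425, 0.905, 0.0, 0.032]
ft_force: [-1.0, -0.1, 1.1]
width: 0.0869
grip_force: 0.0
```

```bash
python3 -c "
from h import *
todo([.6116,-.0664,.39],103.2)
"
```

```text
t 24.97 p [ 0.3977 -0.1992  0.372 ] yawx 129.67 tilt 3.63 w 0.0869 g 0.0 f [-1.  -0.1  1.1] q [-0.52 -0.29  0.7   1.71  0.2   1.59  0.87]
todo [-3.53 24.98 -0.92] turn 26.47
```

Call:
arm_command:
  moves: [0,0,-0.5,6.6,0,0,-0.5,6.6,0,0,0,6.6,0,0,0,6.6,0.8,2.4,0,0,1.2,3.6,0,0,1.2,3.6,0,0,1.2,3.6,0,0,1.2,3.6,0,0,1.2,3.6,0,0,1.2,3.4,0,0,0,0,0,0]

```text
time: 25.97
ee_pos: [0.6133, -0.0578, 0.3854]
eef_rot: [0.614, 0.789, 0.005, 0.028]
ft_force: [1.0, 1.9, -1.6]
width: 0.0871
grip_force: 0.0
```

```bash
python3 -c "
from h import *
todo([.6116,-.0664,.28],103.2)
I=info('wrist'); snap('wrist','n.png',None,1.25)
for q in [(.6116,-.0664,.298)]: print(proj('wrist',q,I)*1.25)
"
```

```text
t 25.97 p [ 0.6133 -0.0578  0.3854] yawx 104.11 tilt 3.32 w 0.0871 g 0.0 f [ 1.   1.9 -1.6] q [-0.49  0.27  0.65  1.27 -0.14  1.6   0.38]
todo [-0.39 -0.83 10.54] turn 0.91
[387.95623061 258.85156297]
```

View pics/n.png

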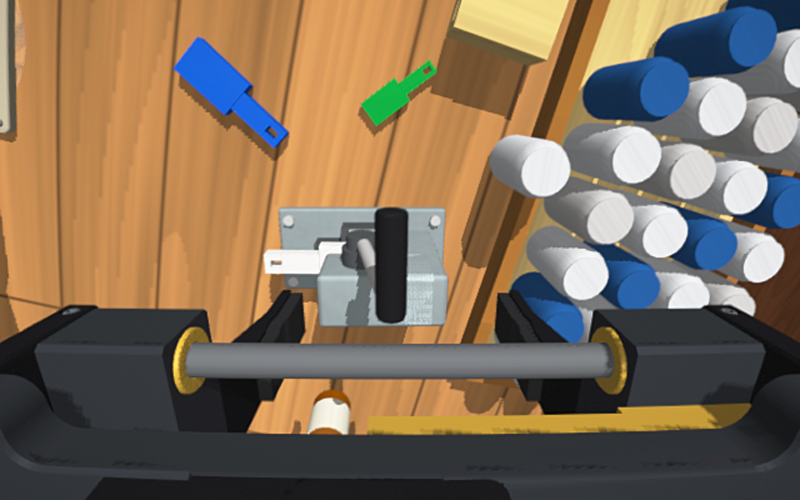

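The wrist view shows the grip bar running (391,208)–(391,322), within 3 px of prediction. The tag's tail shows at (275,262) in front of the press. I'll descend and grip.

Call:
arm_command:
  moves: [-0.4,-0.7,1,0.9,0,0,2,0,0,0,2.5,0,0,0,2.5,0,0,0,1.5,0,0,0,1,0,0,0,0,0]

```text
time: 26.6
ee_pos: [0.6079, -0.0737, 0.2828]
eef_rot: [0.624, 0.781, 0.006, 0.029]
ft_force: [-0.9, 0.9, -0.5]
width: 0.0866
grip_force: 0.0
```

Call:
arm_command:
  moves: [0,0,0,0,0,0,0,0,0,0,0,0,0,0,0,0,0,0,0,0,0,0,0,0,0,0,0,0,0,0,0,0,0,0,0,0,0,0,0,0,0,0,0,0,0,0,0,0]
  fingers: 0
  squeeze: 30

```text
time: 27.6
ee_pos: [0.6098, -0.073, 0.2853]
eef_rot: [0.624, 0.781, 0.008, 0.031]
ft_force: [4.8, 1.1, 4.9]
width: 0.0214
grip_force: 30.0
```

```bash
python3 -c "
from h import *
s,M=st(); p=s['ee_pos']; g=p-.019*M[:,2]; print('grip',g)
a=np.radians(13.2); x=np.array([np.cos(a),np.sin(a),0]); z=np.array([0,0,1.])
f=lambda th:-.16*np.sin(th)*x+.16*np.cos(th)*z
t0=-np.radians(10); prev=f(t0)
for l in np.arange(.1,1.06,.1):
    c=f(t0+l); print(round(l,2),(M.T@(c-prev)*100).round(2),(p+c-f(t0)).round(3)); prev=c
"
```

```text
t 27.6 p [ 0.6098 -0.073   0.2853] yawx 102.72 tilt 3.67 w 0.0214 g 30.0 f [4.8 1.1 4.9] q [-0.49  0.26  0.65  1.48 -0.14  1.39  0.38]
grip [ 0.60865188 -0.07254239  0.30425857]
0.1 [-0.02 -1.57 -0.28] [ 0.594 -0.077  0.287]
0.2 [-0.01 -1.59 -0.12] [ 0.579 -0.08   0.288]
0.3 [-0.01 -1.6   0.04] [ 0.563 -0.084  0.286]
0.4 [-0.   -1.59  0.2 ] [ 0.548 -0.088  0.284]
0.5 [ 0.   -1.56  0.36] [ 0.533 -0.091  0.279]
0.6 [ 0.01 -1.52  0.51] [ 0.518 -0.094  0.273]
0.7 [ 0.02 -1.46  0.66] [ 0.505 -0.098  0.266]
0.8 [ 0.02 -1.38  0.8 ] [ 0.492 -0.101  0.257]
0.9 [ 0.03 -1.3   0.93] [ 0.479 -0.104  0.247]
1.0 [ 0.03 -1.2   1.06] [ 0.468 -0.106  0.236]
```

Call:
arm_command:
  moves: [0,-0.8,-0.15,0,0,-0.8,-0.13,0,0,-1.6,-0.1,0,0,-1.6,0.05,0,0,-1.6,0.2,0,0,-1.55,0.35,0,0,-1.5,0.5,0,0,-1.45,0.65,0,0,-1.4,0.8,0,0,-1.3,0.95,0,0,-0.6,0.5,0,0,0,0,0]

```text
time: 28.6
ee_pos: [0.4742, -0.1047, 0.2427]
eef_rot: [0.623, 0.781, 0.01, 0.032]
ft_force: [9.1, 5.2, 7.1]
width: 0.021
grip_force: 30.0
```

```bash
cat >> h.py <<'E'
def lev(p0=(.6098,-.073,.2853)):
    s,M=st(); a=np.radians(13.2); d=s['ee_pos']-np.array(p0)
    X=d[:2]@[np.cos(a),np.sin(a)]; h=-np.radians(10)
    ang=np.arctan2(-(X-.16*np.sin(h)*1),.16*np.cos(h)+d[2]); 
    ang=np.arctan2(-(X+.16*np.sin(-h)),.16*np.cos(h)+d[2]); print('lever~',round(ang-h,3),'rad radius',np.hypot(X+.16*np.sin(-h),.16*np.cos(h)+d[2]).round(4)); return s,M
E
python3 -c "
from h import *
lev()"
```

```text
t 28.6 p [ 0.4742 -0.1047  0.2427] yawx 102.75 tilt 3.85 w 0.021 g 30.0 f [9.1 5.2 7.1] q [-0.55 -0.09  0.63  1.87  0.07  1.28  0.29]
lever~ 0.944 rad radius 0.1601
```

Call:
arm_command:
  moves: [0,-0.4,0.35,0,0,-0.4,0.35,0,0,-0.2,0.2,0,0,-0.1,0.1,0,0,0,0,0,0,0,0,0,0,0,0,0,0,0,0,0,0,0,0,0,0,0,0,0]

```text
time: 29.43
ee_pos: [0.4727, -0.1053, 0.24]
eef_rot: [0.622, 0.782, 0.017, 0.039]
ft_force: [20.1, 12.1, 42.3]
width: 0.0215
grip_force: 30.0
```

```bash
python3 -c "
from h import *
lev()"
```

```text
t 29.43 p [ 0.4727 -0.1053  0.24  ] yawx 102.9 tilt 4.89 w 0.0215 g 30.0 f [20.1 12.1 42.3] q [-0.55 -0.11  0.63  1.89  0.08  1.26  0.28]
lever~ 0.963 rad radius 0.1593
```

Call:
arm_command:
  moves: [0,0.3,-0.3,0,0,0.4,-0.35,0,0,0.4,-0.35,0,0,0.3,-0.25,0,0,0.3,-0.25,0,0,0.65,-0.47,0,0,0.65,-0.47,0,0,0.7,-0.4,0,0,0.7,-0.4,0,0,0.72,-0.33,0,0,0.72,-0.33,0,0,0.75,-0.25,0]

```text
time: 30.43
ee_pos: [0.5246, -0.0927, 0.2755]
eef_rot: [0.624, 0.781, 0.007, 0.03]
ft_force: [2.7, 0.3, 0.0]
width: 0.0214
grip_force: 30.0
```

```bash
python3 -c "
from h import *
lev()"
```

```text
t 30.43 p [ 0.5246 -0.0927  0.2755] yawx 102.71 tilt 3.55 w 0.0214 g 30.0 f [2.7 0.3 0. ] q [-0.55  0.04  0.65  1.7  -0.    1.35  0.32]
lever~ 0.558 rad radius 0.1594
```

Call:
arm_command:
  moves: [0,0.78,-0.2,0,0,0.78,-0.18,0,0,0.8,-0.12,0,0,0.8,-0.1,0,0,0.8,-0.04,0,0,0.8,0,0,0,0.8,0.05,0,0,0.8,0.08,0,0,0.8,0.12,0,0,0.7,0.13,0,0,0.5,0.1,0,0,0,0,0]

```text
time: 31.43
ee_pos: [0.6077, -0.0729, 0.2823]
eef_rot: [0.623, 0.781, 0.008, 0.031]
ft_force: [3.9, 3.5, 8.8]
width: 0.0211
grip_force: 30.0
```

```bash
python3 -c "
from h import *
lev()"
```

```text
t 31.43 p [ 0.6077 -0.0729  0.2823] yawx 102.79 tilt 3.68 w 0.0211 g 30.0 f [3.9 3.5 8.8] q [-0.5   0.26  0.66  1.49 -0.14  1.38  0.38]
lever~ 0.009 rad radius 0.1567
```

Call:
arm_command:
  moves: [0,0.2,-0.1,0,0,0,0,0]

```text
time: 31.6
ee_pos: [0.6081, -0.0728, 0.2823]
eef_rot: [0.624, 0.781, 0.007, 0.03]
ft_force: [2.3, 3.8, 4.2]
width: 0.021
grip_force: 30.0
```

Call:
arm_command:
  moves: [0,0,0,0,0,0,0,0,0,0,0,0,0,0,0,0,0,0,0,0,0,0,0,0,0,0,0,0,0,0,0,0]
  fingers: 100

```text
time: 32.27
ee_pos: [0.6074, -0.0741, 0.2824]
eef_rot: [0.624, 0.781, 0.007, 0.03]
ft_force: [0.9, 0.2, 0.8]
width: 0.0665
grip_force: 0.0
```

Call:
arm_command:
  moves: [0,0,-1,0,0,0,-2,0,0,0,-3,0,0,0,-3,0,0,0,-3,0,0,0,-2,0,0,0,0,0,0,0,0,0]

```text
time: 32.93
ee_pos: [0.6, -0.0703, 0.4237]
eef_rot: [0.624, 0.781, 0.008, 0.031]
ft_force: [0.4, 1.2, 0.6]
width: 0.0873
grip_force: 0.0
```

```bash
python3 -c "
from h import *
st()
snap('scene','o.png',(225,180,345,270),6)
A=cv2.imread('pics/raw_m.png').astype(int);B=cv2.imread('pics/raw_o.png').astype(int)
d=np.abs(A-B).max(2)
for n,(x0,y0,x1,y1) in dict(tail=(250,219,300,262),grip=(290,176,316,202)).items(): print(n,(d[y0:y1,x0:x1]>40).sum())
def tail(I): 
    m=(I.min(2)>200)[215:245,250:275]; ys,xs=np.nonzero(m); return xs.mean()+250,ys.mean()+215,len(xs),xs.min()+250
print(tail(A),tail(B))
"
```

```text
t 32.93 p [ 0.6    -0.0703  0.4237] yawx 102.67 tilt 3.68 w 0.0873 g 0.0 f [0.4 1.2 0.6] q [-0.5   0.24  0.68  1.22 -0.13  1.67  0.37]
tail 0
grip 0
(np.float64(262.22222222222223), np.float64(229.85858585858585), 99, np.int64(254)) (np.float64(262.23762376237624), np.float64(229.94059405940595), 101, np.int64(254))
```

```bash
python3 -c "
from h import *
print(r.close_job())"
```

```text
the job is handed in; nothing more can be done
None
```

The job is handed in: the tag is on the press bed with its tail out in front, the lever was pulled to its stop, held and eased home, and no can or bottle was touched as far as I know; I don't have the verdict.

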